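# Hang the washed board basket on the drying stand

## Task

The wire basket of washed circuit boards is hanging on the drain hooks of the ultrasonic cleaner. Lift it off by its red grip and, without setting it down anywhere and keeping it level so the boards stay in, take it to the drying stand: lay its two end pins gently on the front arms of the two blue hooks, slide it back under the hook noses and let the pins down into the seats, then let go. Feel your way, because the hooks' height is set by hand: never press or drop the basket hard on the hooks, and leave the things on the bench alone.

Things in the scene. Friction and masses are not known exactly. Their poses are not given: they have to be found in the camera images.
- basket: Stainless wire basket 90 mm (x) by 150 mm (y), 0.3 to 0.6 kg. Origin: on the axis of its two end pins, midway between them; z up, y along the pins. Pins: 8 mm round, from |y| = 78 to 97 mm, then a 16 mm round end collar to 100 mm. Rim 14 mm below the pin axis, underside 55 mm below. Same both ways round. Starts level, its pins in the cleaner's drain hooks.
- basket_grip (a point): Centre of the basket's red grip, 60 mm straight above the pin axis: a bar 70 mm long (along the basket's y), 14 mm wide (its x), 16 mm high, on top of a rigid wire arch that runs down to the basket's ends. Pinch it across the 14 mm from above; it is free all round and 60 mm above the rim.
- cleaner: White ultrasonic cleaner, 150 mm (x) by 230 mm (y) by 140 mm high, fixed, lid off. Origin under its centre on the bench. Two steel drain hooks on its end rims at y = +88 and -88 mm, open at the top (front tip 5 mm, back 11 mm above the pin axis), hold the pin axis at x = 0, 185 mm up: the basket lifts straight out; its underside clears the hooks once it is raised 70 mm.
- stand: Fixed drying stand: tray 190 mm (x) by 240 mm (y), two 14 mm posts at its back (x = 64, y = +88 and -88 mm, tops at 205 mm). Origin on the bench below the middle between the two hook seats. A blue frame on the posts carries two like hooks, 6 mm thick, at y = +88 and -88 mm, open to -x. Its clamps are set by hand, height NOT measured: a seated pin's axis is 142 to 178 mm up.
- seat_nominal (a point): Fixed to the stand (it does not follow the clamps): middle between the two seats at the mid setting, 160 mm up; the real seats are up to 18 mm higher or lower. From a seated pin's axis: seat from x = -6 to +6 mm, floor 4 mm down, back face at x = +6 mm. A nose covers it from x = -15 mm back, underside 13 mm up, top 21 mm up. A pin held to the back face has its axis at x = +2 mm.
- arms_nominal (a point): Fixed to the stand, mid setting: 31 mm in front (-x) of seat_nominal, 5 mm higher: where the axis of pins laid on the front arms would be. The arms are level from x = -47 to -10 mm of the seats, then drop 5 mm into them; at the front an upturned tip is 6 mm above the arm. Pins can come down between x = -42 and -20 mm and slide back (+x) under the noses, 4 mm to spare above.
- board_a_mid (a point): Centre of the green circuit board, 32 by 105 by 4 mm, 25 g, lying loose on the basket's floor.
- board_b_mid (a point): Centre of the blue circuit board, same size and weight, lying loose beside the green one.
- spool: Bystander: black solder spool, 48 mm across and 35 mm high, standing on the bench between cleaner and stand.
- flux_jar: Bystander: small white jar with green cap, 42 mm across, 38 mm high, on the bench between cleaner and stand, farther back.
- cutters: Bystander: side cutters with blue handles, 130 mm long, 11 mm high, lying at the far side of the bench.
- screwdriver: Bystander: screwdriver, 160 mm long, lying at the far side of the bench.
There are look-alikes about, which are no part of the job. Leave any purple look-alike of the basket alone.

How it is judged:
By the outcome, as a careful person would: the job done as asked, in the order asked, and still so for the second after the job is handed in, with the robot touching nothing.
It also fails if it takes over 69 s, if anything falls off the work surface, if the arm or the gripper's body presses on something with over 40 N, if the wrist force passes 120 N, or if a joint passes its speed limit or range.

## Robot

A 7-joint arm with a two-finger parallel gripper is mounted at the origin on the work surface. World frame = base frame: x ahead of the robot, y to its left, z up, the work surface at z = 0. Lengths are in m, angles in rad, forces in N, time in s.
With the tool pointing down it reaches from about 0.4 to 0.85 m from the base axis. Payload 10.4 kg.
Tool frame: the origin (TCP) lies midway between the tips of the shut fingers; the grasp point (between the pads) lies 19 mm behind it (r.tcp_to_grasp is the z of the grasp point in the tool frame, in m); z points along the fingers, x is the direction in which the jaws open and shut, and the axes are right-handed (so a half turn about z gives the same grasp; the last joint's range is limited). The gripper opens to 87 mm and grips with 3 to 60 N. Pads are 19 mm wide; open, the fingers measure 117 mm over their backs; the gripper's body (75 mm by 190 mm) begins 51 mm behind the grasp point.
Start: joints at [1.203, 0.332, -0.065, 1.46, 0.022, 1.35, -0.088], TCP at [0.211, -0.588, 0.223] pointing down, gripper open.
Joint ranges: [-2.6, 2.6], [-0.5, 2.12], [-1.47, 1.34], [0.16, 2.42], [-1.27, 4.41], [0.06, 2.06], [-2.6, 2.6]. Speed limits (rad/s): [2.22, 2.22, 2.79, 2.79, 3.14, 3.14, 3.14].

## Interface

Orientations are given as a unit quaternion [x, y, z, w].
In Python, from bench import r, camera, close_job gives the robot as it stands. The module is installed in compiled form; this text tells all that it offers.
- The arm moves only by the shell command python3 -m crank 'ROWS' [FORCE]. ROWS is JSON, a list of rows, each an object of numbers: "x", "y", "z": the shift along the tool's x, y, z scaled (see below); "ax", "ay", "az": the turn, a rotation vector about the tool's x, y, z scaled (see below); "claw": the closure, from -1 (fully open) to 1 (shut), so that 0 is half open. A call has exactly 5 rows; each row is the pose to reach, as a shift and turn from the pose commanded when the call began, along the tool's axes at that moment; what a row does not reach only later rows make up. The controller multiplies each number of a shift by 1 m and each number of a turn by 2 rad. A row lasts 1/12 s, in which the tool goes at most 41.7 mm and 7.16 degrees, less where a joint would pass 70% of its speed; a pose out of reach is approached as far as the arm can. A call with a number of a shift or a turn outside -1 to 1 is refused whole. A call with a gripper value outside its range is refused whole. The fingers move at their own pace and stop on an object; FORCE is the grip in N (left out, the last holds). Time passes only in rows, so rows that repeat a pose let the fingers close, or fill a call up. It gives the time, the measured TCP pose, the force and the opening at its end, in the units of the state.
- r.read_state(): the state, without advancing time (a new reading comes with each control period).
- camera(name): name is "scene" or "top"; returns a dict with "color" (384x512x3 uint8, blue, green, red), "fx", "fy", "cx", "cy" (pixels), "D" ([k1, k2, p1, p2, k3] as OpenCV has them; the pictures are not rectified), "eye" and "orientation" of the camera in the world. Camera axes: x right, y down, z forward; pixel columns grow to the right and rows downward; lengths in m; the calibration is good to about 2 mm. A picture is of the moment at which its call begins. There is no depth.
- close_job(): hands the job in, once; it reports no verdict.
The state is a dict: "time": time; "joint_positions": joint angles; "joint_vel": joint speeds; "joint_torque": joint torques, N m; "ee_pos": TCP position; "eef_rot": TCP orientation; "ft_force": force on the tool from outside, world axes, zero at the start; "torque": the same for the moment, N m; "width": finger opening in m.
Only numpy, scipy, OpenCV 4.12 (cv2) and the standard library are available. Lean on these libraries where they do the work, as an engineer would, in place of code of your own. Each camera call takes 0.05 s, during which the arm holds its last target. There are 200 camera calls.

## Working session

There is one attempt and no reset: what is moved stays moved. The work goes in short steps, Python scripts to look and compute and a shell command to move; the robot and the scene stay as the last step left them, time stands still between calls to the robot, and variables do not carry over. Pictures are saved under pics/ and viewed, about 8 in all and at most 12, crops included, and the job is handed in when it is done.

```bash
mkdir -p pics; cat > h.py <<'E'
import numpy as np, cv2
from scipy.spatial.transform import Rotation as R
from bench import r, camera
def snap(n,f):
    c=camera(n); cv2.imwrite('pics/'+f,c['color']); return c
def ray(c,u,v):
    K=np.array([[c['fx'],0,c['cx']],[0,c['fy'],c['cy']],[0,0,1.]])
    p=cv2.undistortPoints(np.array([[[u,v]]],float),K,np.array(c['D'],float))[0,0]
    d=R.from_quat(c['orientation']).apply([p[0],p[1],1]); return np.array(c['eye']),d/np.linalg.norm(d)
def plane(c,u,v,z):
    e,d=ray(c,u,v); return e+d*(z-e[2])/d[2]
def tri(c1,p1,c2,p2):
    e1,d1=ray(c1,*p1); e2,d2=ray(c2,*p2)
    s=np.linalg.lstsq(np.c_[d1,-d2],e2-e1,rcond=None)[0]
    a=e1+s[0]*d1;b=e2+s[1]*d2; return (a+b)/2,np.linalg.norm(a-b)
E
python3 - <<'E'
from h import *
for n in('scene','top'):
    c=snap(n,n+'0.png'); print(n,{k:np.round(c[k],4).tolist() for k in c if k!='color'})
print(r.read_state())
a=cv2.imread('pics/scene0.png');b=cv2.imread('pics/top0.png')
E
```

```text
scene {'fx': 462.2807, 'fy': 462.2807, 'cx': 258.0728, 'cy': 192.3758, 'D': [0.0402, 0.0, 0.0, 0.0, 0.0], 'eye': [1.2524, 0.2991, 1.3589], 'orientation': [0.4107, 0.8667, -0.256, -0.1211]}
top {'fx': 348.7472, 'fy': 348.7472, 'cx': 253.6595, 'cy': 193.4155, 'D': [-0.0044, 0.0, 0.0, 0.0, 0.0], 'eye': [0.4675, -0.1745, 1.1149], 'orientation': [0.7079, -0.7011, 0.0672, -0.0526]}
{'time': 0.1, 'joint_positions': array([ 1.20342983,  0.33279121, -0.06469073,  1.46086077,  0.02164035,
        1.34992289, -0.08851944]), 'joint_vel': array([ 0.00040133, -0.00145641,  0.00015825, -0.00230822,  0.00061691,
        0.00080184,  0.00111292]), 'joint_torque': array([ 8.10764195e-04, -6.24548435e+01,  2.44233274e-02, -3.90717459e+01,
       -6.13990612e-02,  3.66491417e-02,  1.07641038e-04]), 'ee_pos': array([ 0.21109314, -0.58789529,  0.22184276]), 'eef_rot': array([ 8.17916966e-01, -5.75335922e-01, -5.53568347e-04, -3.27034824e-04]), 'ft_force': array([ 0.03581391, -0.17521616, -0.16354941]), 'torque': array([0.01609183, 0.03648331, 0.02446926]), 'width': 0.08708644629650841}
```

View pics/scene0.png

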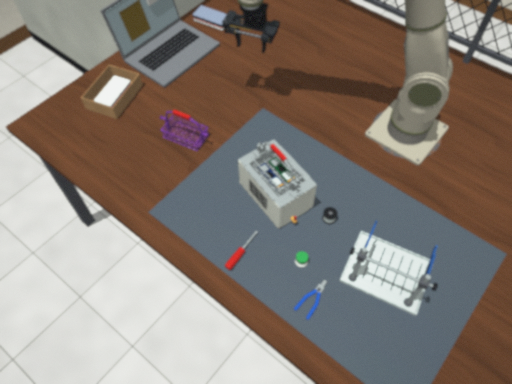

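View pics/top0.png

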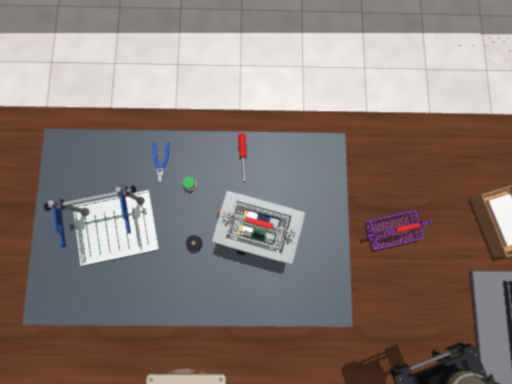

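The scene shows two red-gripped baskets. The steel one is in the white cleaner (scene 278,152; top 259,224). The purple look-alike is on the bench (scene 185,130; top 395,230). The steel one hanging in the cleaner fits the description. The stand's blue hooks are at top (57,225) and (124,210). I'll enlarge both areas to confirm.

```bash
python3 - <<'E'
from h import *
s=cv2.imread('pics/scene0.png');t=cv2.imread('pics/top0.png')
def cr(i,x,y,w=100,h=75): return cv2.resize(i[y:y+h,x:x+w],(400,300),interpolation=cv2.INTER_CUBIC)
cv2.imwrite('pics/crop0.png',np.vstack([np.hstack([cr(s,228,135),cr(s,340,220)]),np.hstack([cr(t,209,190),cr(t,40,180,120,90)])]))
cs=camera('scene');ct=camera('top')
def reds(c,box):
    x,y,w,h=box;i=c['color'][y:y+h,x:x+w];hv=cv2.cvtColor(i,cv2.COLOR_BGR2HSV)
    m=(((hv[...,0]<8)|(hv[...,0]>172))&(hv[...,1]>150)&(hv[...,2]>90)).astype(np.uint8)
    n,l,st,ce=cv2.connectedComponentsWithStats(m);k=1+np.argmax(st[1:,4])
    p=np.argwhere(l==k)[:,::-1].astype(np.float32)
    (cx,cy),wh,a=cv2.minAreaRect(p);ax=cv2.fitLine(p,cv2.DIST_L2,0,.01,.01).ravel()
    return (cx+x,cy+y),ax[:2],max(wh)+1,st[k]
ps,as_,Ls,_=reds(cs,(228,135,100,75));pt,at,Lt,st=reds(ct,(209,190,100,75))
print(ps,Ls,pt,Lt,st)
P,e=tri(cs,ps,ct,pt);print('grip',P,e)
for c,p,a,L in((cs,ps,as_,Ls),(ct,pt,at,Lt)):
    A=plane(c,*(np.array(p)-a*L/2),P[2]);B=plane(c,*(np.array(p)+a*L/2),P[2]);print(A,B,(A+B)/2,np.linalg.norm(A-B),np.degrees(np.arctan2(*(B-A)[1::-1])))
E
```

```text
(277.50000381469727, 152.0) 18.677669525146484 (259.0588264465332, 222.26470947265625) 27.436382293701172 [ 37  28  27  10 125]
grip [ 0.54356702 -0.20566833  0.24320984] 0.0009099885685085915
[ 0.53475435 -0.23674604  0.24320984] [ 0.55180356 -0.17440148  0.24320984] [ 0.54327895 -0.20557376  0.24320984] 0.06463373450820199 74.70541341648173
[ 0.55194385 -0.17271044  0.24320984] [ 0.53566068 -0.23936166  0.24320984] [ 0.54380226 -0.20603605  0.24320984] 0.06861141565555481 -103.72868180969448
```

View pics/crop0.png

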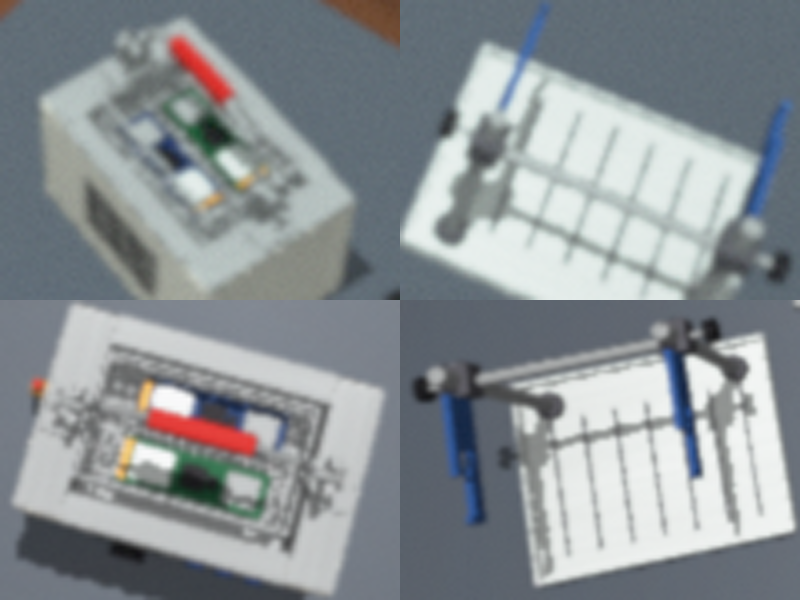

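The crop confirms the steel basket in the cleaner holds the green and blue boards, so that is the one. On the stand, the two blue hooks run forward (-x) from the clamps, with front ends near top (182,336)/1 crop scale and scene crop (545,5) and (785,105). Next I'll measure the stand.

```bash
python3 - <<'E'
from h import *
cs=camera('scene');ct=camera('top')
def blobs(c,box):
    x,y,w,h=box;i=cv2.resize(c['color'][y:y+h,x:x+w],None,fx=4,fy=4,interpolation=cv2.INTER_CUBIC);hv=cv2.cvtColor(i,cv2.COLOR_BGR2HSV)
    m=((abs(hv[...,0].astype(int)-111)<10)&(hv[...,1]>125)).astype(np.uint8)
    n,l,st,ce=cv2.connectedComponentsWithStats(m);out=[]
    for k in np.argsort(-st[1:,4])[:3]+1:
        p=np.argwhere(l==k)[:,::-1].astype(np.float32);f=cv2.fitLine(p,cv2.DIST_L2,0,.01,.01).ravel()
        t=(p-f[2:])@f[:2]; 
        ends=[f[2:]+f[:2]*v for v in(t.min(),t.max())]
        # local centre at the ends
        ends=[p[np.abs(t-v)<4].mean(0) for v in (t.min(),t.max())]
        out.append([((e+.5)/4-.5+[x,y]).round(2).tolist() for e in ends]+[int(st[k,4])])
    return out
print('scene',*blobs(cs,(340,210,110,90)),sep='\n');print('top',*blobs(ct,(40,180,120,90)),sep='\n')
# tray corners
for n,c,b in(('s',cs,(335,225,110,95)),('t',ct,(40,180,125,95))):
    x,y,w,h=b;i=c['color'][y:y+h,x:x+w];m=(i.min(2)>150).astype(np.uint8);m=cv2.morphologyEx(m,cv2.MORPH_CLOSE,np.ones((5,5)))
    k=max(cv2.findContours(m,0,1)[0],key=cv2.contourArea)
    q=cv2.boxPoints(cv2.minAreaRect(k))+[x,y]
    print(n,q.round(1).tolist());print([plane(c,*p,.012).round(3).tolist() for p in q], 'centre',np.mean([plane(c,*p,.012) for p in q],0))
E
```

```text
scene
[[427.78, 272.21], [436.09, 245.86], 1288]
[[370.66, 233.36], [375.55, 221.56], 359]
top
[[53.51, 208.36], [62.05, 245.69], 3801]
[[120.07, 194.8], [128.21, 231.17], 1849]
s [[338.1, 281.3], [360.4, 229.3], [438.2, 262.6], [415.9, 314.7]]
[[0.675, 0.144, 0.012], [0.477, 0.1, 0.012], [0.424, 0.351, 0.012], [0.616, 0.378, 0.012]] centre [0.54800978 0.24315961 0.012     ]
t [[63.0, 198.6], [146.6, 180.7], [161.1, 248.3], [77.6, 266.2]]
[[0.633, 0.407, 0.012], [0.694, 0.147, 0.012], [0.48, 0.09, 0.012], [0.423, 0.342, 0.012]] centre [0.55764821 0.24672663 0.012     ]
```

```bash
python3 - <<'E'
from h import *
cs=camera('scene');ct=camera('top')
L,e1=tri(cs,(436.09,245.4),ct,(62.05,245.9));Rr,e2=tri(cs,(375.55,221.1),ct,(128.21,231.4));print('tips',L,e1,Rr,e2)
d=L-Rr;yaw=np.arctan2(d[1],d[0])-np.pi/2;print('dist',np.linalg.norm(d),'yaw',np.degrees(yaw))
for z in (.16,.165,.17,.18):
    a=plane(ct,62.05,245.69,z);b=plane(ct,128.21,231.17,z);print(z,a,b,np.linalg.norm(a-b), plane(cs,436.09,245.86,z),plane(cs,375.55,221.56,z))
for f,b in(((53.51,208.36),(62.05,245.69)),((120.07,194.8),(128.21,231.17))):
    A=plane(ct,*f,.18);B=plane(ct,*b,.167);print('hook dir',np.degrees(np.arctan2(*(A-B)[1::-1])),np.linalg.norm(A-B))
M=(L+Rr)/2;print('mid',M)
# views of post tops from top/scene clamps
i=cv2.hconcat([cv2.resize(cs['color'][210:285,350:450],None,fx=4,fy=4,interpolation=2),cv2.resize(ct['color'][175:250,45:145],None,fx=4,fy=4,interpolation=2)])
cv2.imwrite('pics/crop1.png',i)
E
```

```text
tips [0.48105107 0.31385449 0.17413914] 0.004378790056423695 [0.52111909 0.14176245 0.17509515] 0.003234816550115085
dist 0.17669757300835778 yaw 13.106616648932633
0.16 [0.4830377  0.31917254 0.16      ] [0.52348483 0.14543953 0.16      ] 0.17837917434315728 [0.4713898 0.3163684 0.16     ] [0.51199386 0.14183567 0.16      ]
0.165 [0.48295636 0.31658772 0.165     ] [0.52319172 0.14376437 0.165     ] 0.17744518410637658 [0.47464709 0.3162962  0.165     ] [0.51508182 0.14249135 0.165     ]
0.17 [0.48287503 0.3140029  0.17      ] [0.5228986  0.14208922 0.17      ] 0.17651119386959582 [0.47790439 0.31622399 0.17      ] [0.51816977 0.14314702 0.17      ]
0.18 [0.48271236 0.30883326 0.18      ] [0.52231237 0.1387389  0.18      ] 0.17464321339603436 [0.48441898 0.31607958 0.18      ] [0.52434569 0.14445837 0.18      ]
hook dir 14.653970499602181 0.10229443699244072
hook dir 13.99177287708132 0.10052042704641735
mid [0.50108508 0.22780847 0.17461715]
```

View pics/crop1.png

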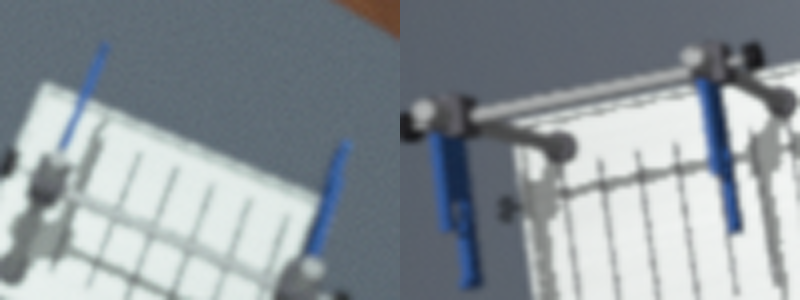

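The crop shows both hooks and clamps clearly, with open front ends facing the robot. The tips measure 176.7 mm apart (176 expected). Their mid is (0.501, 0.228, 0.175), yaw is about 13.3° and the seat is about 0.167 up. Now I'll work out the approach.

```bash
cat >> h.py <<'E'
def go(x,y,z,yaw):
    """shift (m) and turn (units of 2 rad) to a downward tool with its x axis at yaw (deg), from the measured pose"""
    s=r.read_state();C=R.from_quat(s['eef_rot']);T=R.from_euler('z',yaw,degrees=True)*R.from_quat([1,0,0,0])
    sh=C.inv().apply(np.array([x,y,z])-s['ee_pos']);tu=(C.inv()*T).as_rotvec()/2
    print('t',round(s['time'],2),'pos',s['ee_pos'].round(4),'yaw',np.degrees(np.arctan2(*C.as_matrix()[1::-1,0])).round(2),'tilt',C.as_matrix()[:2,2].round(4),'F',s['ft_force'].round(2),'T',s['torque'].round(2),'w',round(s['width'],4))
    print('shift',sh.round(4),'turn',tu.round(4))
E
python3 -c "
from h import *
go(.5436,-.2057,.33,-14.8)
c=camera('top')
for z in(.18,.2):print(plane(c,123.75,188.75,z),plane(c,45+47/4,175+112/4,z))
print(r.read_state()['joint_positions'])"
```

```text
t 0.4 pos [ 0.2113 -0.5882  0.2225] yaw -70.24 tilt [-0.0001  0.0001] F [-0.28  0.91 -0.39] T [ 0.03 -0.02 -0.01] w 0.0869
shift [-0.2476 -0.4421 -0.1075] turn [-0.000e+00  1.000e-04 -4.838e-01]
[0.63649363 0.15849628 0.18      ] [0.5956266  0.33411791 0.18      ]
[0.63287861 0.15137301 0.2       ] [0.59288581 0.32323774 0.2       ]
[ 1.20337393  0.33225341 -0.06467658  1.46015469  0.02160181  1.34987513
 -0.08846747]
```

```bash
python3 -m crank '[{"z":-0.04,"claw":-1},{"z":-0.075,"claw":-1},{"x":-0.01,"y":-0.02,"z":-0.1075,"az":-0.03,"claw":-1},{"x":-0.03,"y":-0.05,"z":-0.1075,"az":-0.08,"claw":-1},{"x":-0.05,"y":-0.08,"z":-0.1075,"az":-0.13,"claw":-1}]' 20
python3 -c "
from h import *
go(.5436,-.2057,.33,-14.8)"
```

```text
t 0.45 pos [ 0.2113 -0.5882  0.2225] yaw -70.24 tilt [ 0. -0.] F [ 0.57 -0.53 -0.52] T [-0.02 -0.03 -0.04] w 0.087
shift [-0.2477 -0.4421 -0.1075] turn [-0.     -0.     -0.4838]schema error: expected keys x, y, z, ax, ay, az, claw
```

All keys are required in each row.

```bash
python3 -m crank '[{"x":0,"y":0,"z":-0.04,"ax":0,"ay":0,"az":0,"claw":-1},{"x":0,"y":0,"z":-0.075,"ax":0,"ay":0,"az":0,"claw":-1},{"x":-0.01,"y":-0.02,"z":-0.1075,"ax":0,"ay":0,"az":-0.03,"claw":-1},{"x":-0.03,"y":-0.05,"z":-0.1075,"ax":0,"ay":0,"az":-0.08,"claw":-1},{"x":-0.05,"y":-0.08,"z":-0.1075,"ax":0,"ay":0,"az":-0.13,"claw":-1}]' 20
python3 -c "
from h import *
go(.5436,-.2057,.33,-14.8)"
```

```text
time: 0.87
ee_pos: [0.2701, -0.5144, 0.3323]
eef_rot: [0.886, -0.463, 0.002, 0.001]
ft_force: [1.0, 0.1, -0.5]
width: 0.0872
t 0.87 pos [ 0.2701 -0.5144  0.3323] yaw -55.21 tilt [ 0.0018 -0.0036] F [ 1.    0.05 -0.51] T [-0.01 -0.05 -0.01] w 0.0872
shift [-0.0975 -0.4008  0.0016] turn [ 0.001  -0.0018 -0.3527]
```

```bash
python3 -m crank '[{"x":-0.01,"y":-0.04,"z":0,"ax":0,"ay":0,"az":-0.036,"claw":-1},{"x":-0.02,"y":-0.08,"z":0,"ax":0,"ay":0,"az":-0.072,"claw":-1},{"x":-0.03,"y":-0.12,"z":0,"ax":0,"ay":0,"az":-0.108,"claw":-1},{"x":-0.04,"y":-0.16,"z":0,"ax":0,"ay":0,"az":-0.144,"claw":-1},{"x":-0.05,"y":-0.2,"z":0,"ax":0,"ay":0,"az":-0.18,"claw":-1}]'
python3 -c "
from h import *
go(.5436,-.2057,.33,-14.8)"
```

```text
time: 1.28
ee_pos: [0.4067, -0.3575, 0.3304]
eef_rot: [0.955, -0.297, 0.0, 0.0]
ft_force: [0.6, -0.7, -0.9]
width: 0.0872
t 1.28 pos [ 0.4067 -0.3575  0.3304] yaw -34.53 tilt [ 0.0003 -0.0007] F [ 0.57 -0.75 -0.85] T [ 0.03 -0.18  0.01] w 0.0872
shift [ 0.0268 -0.2027  0.0003] turn [ 0.0002 -0.0003 -0.1721]
```

```bash
python3 -m crank '[{"x":0.005,"y":-0.04,"z":0,"ax":0,"ay":0,"az":-0.036,"claw":-1},{"x":0.01,"y":-0.08,"z":0,"ax":0,"ay":0,"az":-0.072,"claw":-1},{"x":0.016,"y":-0.12,"z":0,"ax":0,"ay":0,"az":-0.108,"claw":-1},{"x":0.021,"y":-0.16,"z":0,"ax":0,"ay":0,"az":-0.144,"claw":-1},{"x":0.0268,"y":-0.2,"z":0,"ax":0,"ay":0,"az":-0.1721,"claw":-1}]'
python3 -c "
from h import *
snap('scene','s1.png')
go(.5436,-.2057,.226,-14.8)"
```

```text
time: 1.7
ee_pos: [0.5426, -0.2085, 0.3304]
eef_rot: [0.992, -0.129, 0.0, 0.0]
ft_force: [-0.3, -0.6, -0.2]
width: 0.0873
t 1.75 pos [ 0.5471 -0.2001  0.3298] yaw -14.04 tilt [0.0021 0.004 ] F [-0.56  8.34 -2.26] T [ 0.51  0.02 -0.06] w 0.0868
shift [-0.0021  0.0068  0.1038] turn [-0.0022 -0.0005  0.0066]
```

```bash
python3 -m crank '[{"x":0,"y":0,"z":0.01,"ax":0,"ay":0,"az":0,"claw":-1},{"x":0,"y":0,"z":0.02,"ax":0,"ay":0,"az":0,"claw":-1},{"x":0,"y":0,"z":0.03,"ax":0,"ay":0,"az":0,"claw":-1},{"x":0,"y":0,"z":0.03,"ax":0,"ay":0,"az":0,"claw":-1},{"x":0,"y":0,"z":0.03,"ax":0,"ay":0,"az":0,"claw":-1}]'
python3 -c "
from h import *
go(.5436,-.2057,.226,-14.8)"
```

```text
time: 2.17
ee_pos: [0.5406, -0.2115, 0.2993]
eef_rot: [0.991, -0.132, -0.001, 0.0]
ft_force: [0.3, 0.3, 0.5]
width: 0.0869
t 2.17 pos [ 0.5406 -0.2115  0.2993] yaw -15.15 tilt [-0.0016 -0.0001] F [0.33 0.29 0.45] T [ 0.02 -0.07 -0.04] w 0.0869
shift [ 0.0015 -0.0064  0.0733] turn [ 0.0002  0.0008 -0.003 ]
```

```bash
python3 -m crank '[{"x":0.0015,"y":-0.006,"z":0.02,"ax":0,"ay":0,"az":-0.002,"claw":-1},{"x":0.0015,"y":-0.006,"z":0.04,"ax":0,"ay":0,"az":-0.002,"claw":-1},{"x":0.0015,"y":-0.006,"z":0.06,"ax":0,"ay":0,"az":-0.002,"claw":-1},{"x":0.0015,"y":-0.006,"z":0.073,"ax":0,"ay":0,"az":-0.002,"claw":-1},{"x":0.0015,"y":-0.006,"z":0.073,"ax":0,"ay":0,"az":-0.002,"claw":-1}]'
python3 -c "
from h import *
c=snap('scene','s2.png');t=snap('top','t2.png')
f=lambda i,x,y:cv2.resize(i[y:y+90,x:x+120],(400,300),interpolation=2)
cv2.imwrite('pics/c2.png',cv2.hconcat([f(c['color'],225,115),f(t['color'],200,180)]))
go(.5436,-.2057,.226,-14.8)"
```

```text
time: 2.58
ee_pos: [0.5431, -0.2054, 0.2247]
eef_rot: [0.992, -0.129, -0.002, -0.0]
ft_force: [-0.6, -0.3, 0.5]
width: 0.0869
t 2.68 pos [ 0.5446 -0.2054  0.2278] yaw -14.84 tilt [ 0.0003 -0.0003] F [-0.62  0.04  0.77] T [-0.02 -0.01 -0.04] w 0.087
shift [-0.0009  0.0005  0.0018] turn [ 0.0001 -0.0002 -0.0003]
```

View pics/c2.png

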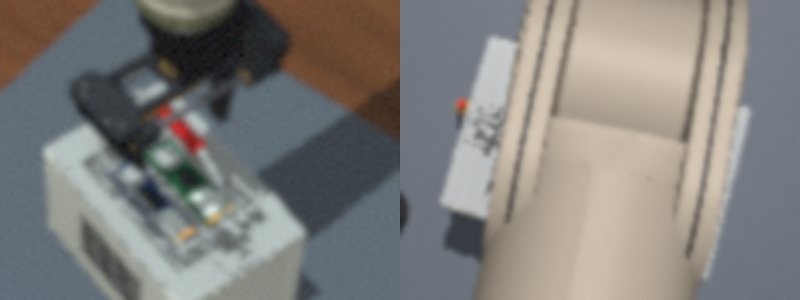

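The fingers straddle the red grip (crop 180,130) with the boards visible below. Closing now.

```bash
python3 -m crank '[{"x":0,"y":0,"z":0,"ax":0,"ay":0,"az":0,"claw":0.3},{"x":0,"y":0,"z":0,"ax":0,"ay":0,"az":0,"claw":0.5},{"x":0,"y":0,"z":0,"ax":0,"ay":0,"az":0,"claw":0.6},{"x":0,"y":0,"z":0,"ax":0,"ay":0,"az":0,"claw":0.7},{"x":0,"y":0,"z":0,"ax":0,"ay":0,"az":0,"claw":0.8}]' 30
python3 -m crank '[{"x":0,"y":0,"z":0,"ax":0,"ay":0,"az":0,"claw":1},{"x":0,"y":0,"z":0,"ax":0,"ay":0,"az":0,"claw":1},{"x":0,"y":0,"z":0,"ax":0,"ay":0,"az":0,"claw":1},{"x":0,"y":0,"z":0,"ax":0,"ay":0,"az":0,"claw":1},{"x":0,"y":0,"z":0,"ax":0,"ay":0,"az":0,"claw":1}]' 40
python3 -c "
from h import *
go(.5436,-.2057,.226,-14.8)"
```

```text
time: 3.1
ee_pos: [0.5449, -0.2048, 0.2275]
eef_rot: [0.992, -0.129, 0.0, 0.0]
ft_force: [0.2, -0.3, 0.4]
width: 0.0613
time: 3.52
ee_pos: [0.5447, -0.2047, 0.2271]
eef_rot: [0.992, -0.129, 0.0, 0.0]
ft_force: [-0.8, -1.0, 0.1]
width: 0.0282
t 3.52 pos [ 0.5447 -0.2047  0.2271] yaw -14.77 tilt [ 0. -0.] F [-0.76 -1.01  0.1 ] T [ 0.   -0.07  0.03] w 0.0282
shift [-0.0008  0.0012  0.0011] turn [ 0.     -0.      0.0003]
```

```bash
python3 -m crank '[{"x":0,"y":0,"z":0,"ax":0,"ay":0,"az":0,"claw":1},{"x":0,"y":0,"z":0,"ax":0,"ay":0,"az":0,"claw":1},{"x":0,"y":0,"z":0,"ax":0,"ay":0,"az":0,"claw":1},{"x":0,"y":0,"z":0,"ax":0,"ay":0,"az":0,"claw":1},{"x":0,"y":0,"z":0,"ax":0,"ay":0,"az":0,"claw":1}]' 40
python3 -c "
from h import *
go(.5436,-.2057,.226,-14.8)"
```

```text
time: 3.93
ee_pos: [0.5445, -0.2047, 0.227]
eef_rot: [0.992, -0.129, -0.0, 0.0]
ft_force: [-1.0, -0.1, 0.7]
width: 0.0138
t 3.93 pos [ 0.5445 -0.2047  0.227 ] yaw -14.77 tilt [-0.0004  0.    ] F [-0.99 -0.06  0.73] T [ 0.08  0.34 -0.14] w 0.0138
shift [-0.0007  0.0012  0.001 ] turn [0.     0.0002 0.0002]
```

```bash
python3 -m crank '[{"x":0,"y":0,"z":-0.002,"ax":0,"ay":0,"az":0,"claw":1},{"x":0,"y":0,"z":-0.006,"ax":0,"ay":0,"az":0,"claw":1},{"x":0,"y":0,"z":-0.012,"ax":0,"ay":0,"az":0,"claw":1},{"x":0,"y":0,"z":-0.02,"ax":0,"ay":0,"az":0,"claw":1},{"x":0,"y":0,"z":-0.028,"ax":0,"ay":0,"az":0,"claw":1}]' 40
python3 -m crank '[{"x":0,"y":0,"z":-0.008,"ax":0,"ay":0,"az":0,"claw":1},{"x":0,"y":0,"z":-0.017,"ax":0,"ay":0,"az":0,"claw":1},{"x":0,"y":0,"z":-0.026,"ax":0,"ay":0,"az":0,"claw":1},{"x":0,"y":0,"z":-0.035,"ax":0,"ay":0,"az":0,"claw":1},{"x":0,"y":0,"z":-0.044,"ax":0,"ay":0,"az":0,"claw":1}]'
python3 -m crank '[{"x":0,"y":0,"z":-0.008,"ax":0,"ay":0,"az":0,"claw":1},{"x":0,"y":0,"z":-0.014,"ax":0,"ay":0,"az":0,"claw":1},{"x":0,"y":0,"z":-0.018,"ax":0,"ay":0,"az":0,"claw":1},{"x":0,"y":0,"z":-0.018,"ax":0,"ay":0,"az":0,"claw":1},{"x":0,"y":0,"z":-0.018,"ax":0,"ay":0,"az":0,"claw":1}]'
python3 -c "
from h import *
snap('scene','s3.png');
o=np.array([.5505,.2397]);a=np.radians(13.3);p=o-.031*np.array([np.cos(a),np.sin(a)]);print(p)
go(*p,.317,13.3)"
```

```text
time: 4.35
ee_pos: [0.5448, -0.2047, 0.2559]
eef_rot: [0.992, -0.128, 0.0, 0.0]
ft_force: [-0.0, 0.4, -3.4]
width: 0.0137
time: 4.77
ee_pos: [0.5447, -0.2048, 0.3002]
eef_rot: [0.992, -0.129, 0.0, 0.0]
ft_force: [0.3, -0.3, -4.5]
width: 0.0133
time: 5.18
ee_pos: [0.5447, -0.2047, 0.3169]
eef_rot: [0.992, -0.129, -0.0, 0.0]
ft_force: [-0.4, 0.2, -4.4]
width: 0.0135
[0.52033145 0.23256846]
t 5.23 pos [ 0.5446 -0.2047  0.3166] yaw -14.77 tilt [-0.0006  0.0002] F [-0.12  0.04 -4.17] T [-0.06 -0.1   0.02] w 0.0137
shift [-1.349e-01 -4.167e-01 -3.000e-04] turn [-1.000e-04  3.000e-04 -2.449e-01]
```

View pics/s3.png

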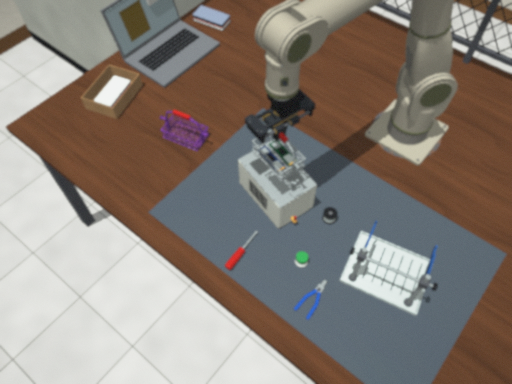

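The basket hangs level (scene 283,150), clear of the cleaner, with both boards in it and about 4.4 N on the wrist. Carrying it smoothly now.

```bash
python3 -m crank '[{"x":-0.001,"y":-0.004,"z":0,"ax":0,"ay":0,"az":0,"claw":1},{"x":-0.004,"y":-0.012,"z":0,"ax":0,"ay":0,"az":0,"claw":1},{"x":-0.008,"y":-0.024,"z":0,"ax":0,"ay":0,"az":0,"claw":1},{"x":-0.013,"y":-0.039,"z":0,"ax":0,"ay":0,"az":0,"claw":1},{"x":-0.018,"y":-0.054,"z":0,"ax":0,"ay":0,"az":0,"claw":1}]'
python3 -m crank '[{"x":-0.005,"y":-0.015,"z":0,"ax":0,"ay":0,"az":0,"claw":1},{"x":-0.01,"y":-0.03,"z":0,"ax":0,"ay":0,"az":0,"claw":1},{"x":-0.015,"y":-0.045,"z":0,"ax":0,"ay":0,"az":0,"claw":1},{"x":-0.02,"y":-0.06,"z":0,"ax":0,"ay":0,"az":0,"claw":1},{"x":-0.025,"y":-0.075,"z":0,"ax":0,"ay":0,"az":0,"claw":1}]'
python3 -m crank '[{"x":-0.005,"y":-0.015,"z":0,"ax":0,"ay":0,"az":-0.005,"claw":1},{"x":-0.01,"y":-0.03,"z":0,"ax":0,"ay":0,"az":-0.015,"claw":1},{"x":-0.015,"y":-0.045,"z":0,"ax":0,"ay":0,"az":-0.03,"claw":1},{"x":-0.02,"y":-0.06,"z":0,"ax":0,"ay":0,"az":-0.045,"claw":1},{"x":-0.025,"y":-0.075,"z":0,"ax":0,"ay":0,"az":-0.06,"claw":1}]'
python3 -c "
from h import *
go(.5203,.2326,.317,13.3)"
```

```text
time: 5.65
ee_pos: [0.5409, -0.1456, 0.317]
eef_rot: [0.992, -0.128, -0.0, -0.0]
ft_force: [0.3, -0.5, -3.8]
width: 0.0139
time: 6.07
ee_pos: [0.5356, -0.0663, 0.3173]
eef_rot: [0.992, -0.128, 0.0, 0.0]
ft_force: [-0.1, -1.4, -4.2]
width: 0.0139
time: 6.48
ee_pos: [0.5307, 0.0115, 0.3171]
eef_rot: [0.998, -0.067, 0.0, 0.0]
ft_force: [0.7, 0.8, -4.4]
width: 0.0134
t 6.48 pos [0.5307 0.0115 0.3171] yaw -7.69 tilt [ 0.0001 -0.0001] F [ 0.65  0.83 -4.41] T [-0.01 -0.11  0.03] w 0.0134
shift [-3.990e-02 -2.177e-01  1.000e-04] turn [ 1.000e-04 -1.000e-04 -1.832e-01]
```

```bash
python3 -m crank '[{"x":-0.003,"y":-0.016,"z":0,"ax":0,"ay":0,"az":-0.015,"claw":1},{"x":-0.006,"y":-0.032,"z":0,"ax":0,"ay":0,"az":-0.03,"claw":1},{"x":-0.009,"y":-0.047,"z":0,"ax":0,"ay":0,"az":-0.045,"claw":1},{"x":-0.012,"y":-0.062,"z":0,"ax":0,"ay":0,"az":-0.06,"claw":1},{"x":-0.014,"y":-0.077,"z":0,"ax":0,"ay":0,"az":-0.075,"claw":1}]'
python3 -c "
from h import *
go(.5203,.2326,.317,13.3)"
```

```text
time: 6.9
ee_pos: [0.5275, 0.0896, 0.3171]
eef_rot: [1.0, 0.008, 0.0, 0.0]
ft_force: [0.6, -0.4, -3.1]
width: 0.0136
t 6.9 pos [0.5275 0.0896 0.3171] yaw 0.88 tilt [ 0.0001 -0.0001] F [ 0.56 -0.41 -3.07] T [-0.02 -0.18 -0.02] w 0.0136
shift [-5.000e-03 -1.431e-01  1.000e-04] turn [ 0.     -0.     -0.1084]
```

```bash
python3 -m crank '[{"x":-0.0005,"y":-0.015,"z":0,"ax":0,"ay":0,"az":-0.015,"claw":1},{"x":-0.001,"y":-0.03,"z":0,"ax":0,"ay":0,"az":-0.03,"claw":1},{"x":-0.0015,"y":-0.044,"z":0,"ax":0,"ay":0,"az":-0.045,"claw":1},{"x":-0.002,"y":-0.058,"z":0,"ax":0,"ay":0,"az":-0.06,"claw":1},{"x":-0.0025,"y":-0.072,"z":0,"ax":0,"ay":0,"az":-0.075,"claw":1}]'
python3 -c "
from h import *
go(.5203,.2326,.317,13.3)"
```

```text
time: 7.32
ee_pos: [0.5242, 0.1613, 0.317]
eef_rot: [0.997, 0.082, 0.0, 0.0]
ft_force: [0.5, -0.7, -4.5]
width: 0.0137
t 7.32 pos [0.5242 0.1613 0.317 ] yaw 9.46 tilt [ 0.     -0.0001] F [ 0.49 -0.75 -4.49] T [ 0.02 -0.16  0.03] w 0.0137
shift [ 0.0078 -0.071  -0.    ] turn [ 0.     -0.     -0.0335]
```

```bash
python3 -m crank '[{"x":0.001,"y":-0.013,"z":0,"ax":0,"ay":0,"az":-0.012,"claw":1},{"x":0.002,"y":-0.025,"z":0,"ax":0,"ay":0,"az":-0.022,"claw":1},{"x":0.004,"y":-0.037,"z":0,"ax":0,"ay":0,"az":-0.029,"claw":1},{"x":0.005,"y":-0.048,"z":0,"ax":0,"ay":0,"az":-0.033,"claw":1},{"x":0.006,"y":-0.057,"z":0,"ax":0,"ay":0,"az":-0.0335,"claw":1}]'
python3 -m crank '[{"x":0.0005,"y":-0.007,"z":0,"ax":0,"ay":0,"az":0,"claw":1},{"x":0.001,"y":-0.011,"z":0,"ax":0,"ay":0,"az":0,"claw":1},{"x":0.001,"y":-0.013,"z":0,"ax":0,"ay":0,"az":0,"claw":1},{"x":0.001,"y":-0.014,"z":0,"ax":0,"ay":0,"az":0,"claw":1},{"x":0.001,"y":-0.014,"z":0,"ax":0,"ay":0,"az":0,"claw":1}]'
python3 -c "
from h import *
c=snap('scene','s4.png');t=snap('top','t4.png')
f=lambda i,x,y:cv2.resize(i[y:y+120,x:x+120],(400,400),interpolation=2)
cv2.imwrite('pics/c4.png',cv2.hconcat([f(c['color'],335,190),f(t['color'],40,160)]))
go(.5203,.2326,.317,13.3)"
```

```text
time: 7.73
ee_pos: [0.5208, 0.2186, 0.317]
eef_rot: [0.993, 0.115, -0.0, -0.0]
ft_force: [0.6, 0.9, -4.5]
width: 0.0137
time: 8.15
ee_pos: [0.5189, 0.2308, 0.317]
eef_rot: [0.993, 0.114, 0.0, 0.0]
ft_force: [-0.4, -0.4, -4.0]
width: 0.0136
t 8.25 pos [0.519  0.2305 0.317 ] yaw 13.08 tilt [ 0.0002 -0.0004] F [-0.44 -0.03 -3.95] T [ 0.01 -0.19 -0.02] w 0.0135
shift [ 0.0017 -0.0018  0.    ] turn [ 0.0002 -0.     -0.0019]
```

View pics/c4.png

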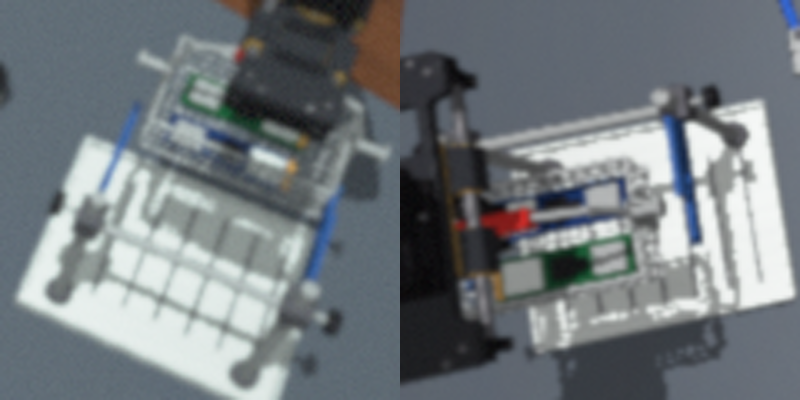

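Scene crop: the collars are at about (150,58) and (378,152), just in front of the blue hooks, and the boards are flat. In the top crop the right collar is near (660,208). I'll check the basket's position against the hooks from these.

```bash
python3 - <<'E'
from h import *
c=camera('scene');t=camera('top')
def proj(c,P):
    Rm=R.from_quat(c['orientation']).as_matrix().T
    K=np.array([[c['fx'],0,c['cx']],[0,c['fy'],c['cy']],[0,0,1.]])
    return cv2.projectPoints(np.array([P]),Rm,-Rm@np.array(c['eye']),K,np.array(c['D']))[0].ravel()
a=np.radians(13.08);b=lambda x,y,z:np.array([.519+x*np.cos(a)-y*np.sin(a),.2305+x*np.sin(a)+y*np.cos(a),z])
f=lambda p,x,y:((p-[x,y])*400/120+1.2).round(0)
for y in(-.1,-.08,.08,.1): print(y,'scene crop',f(proj(c,b(0,y,.275)),335,190),'top crop',f(proj(t,b(0,y,.275)),40,160)+[400,0])
# hook tips predicted crop for seat origin guess
o=np.array([.5505,.2397]);a2=np.radians(13.3)
for y in(-.088,.088):
  P=np.array([o[0]-.051*np.cos(a2)-y*np.sin(a2),o[1]-.051*np.sin(a2)+y*np.cos(a2),.174]);print('tip',f(proj(c,P),335,190),f(proj(t,P),40,160)+[400,0])
E
```

```text
-0.1 scene crop [138.  56.] top crop [661. 203.]
-0.08 scene crop [162.  65.] top crop [633. 209.]
0.08 scene crop [358. 143.] top crop [408. 258.]
0.1 scene crop [384. 153.] top crop [380. 264.]
tip [135. 106.] [693. 240.]
tip [335. 186.] [472. 290.]
```

The projections match the images within a couple of mm. I'll come down to above the arms, then feel in small steps with a force check between calls.

```bash
cat > chk.py <<'E'
from h import *
import sys
s=r.read_state();f=s['ft_force'];print(round(s['time'],2),s['ee_pos'].round(4),f.round(1),s['torque'].round(2))
sys.exit(0 if f[2]<-2.4 else 1)
E
python3 -m crank '[{"x":0.0005,"y":-0.0005,"z":0.004,"ax":0,"ay":0,"az":0,"claw":1},{"x":0.001,"y":-0.001,"z":0.012,"ax":0,"ay":0,"az":-0.001,"claw":1},{"x":0.0015,"y":-0.0015,"z":0.021,"ax":0,"ay":0,"az":-0.0015,"claw":1},{"x":0.0017,"y":-0.002,"z":0.03,"ax":0,"ay":0,"az":-0.0019,"claw":1},{"x":0.0017,"y":-0.002,"z":0.039,"ax":0,"ay":0,"az":-0.0019,"claw":1}]' >/dev/null; python3 chk.py && python3 -m crank '[{"x":0,"y":0,"z":0.009,"ax":0,"ay":0,"az":0,"claw":1},{"x":0,"y":0,"z":0.018,"ax":0,"ay":0,"az":0,"claw":1},{"x":0,"y":0,"z":0.026,"ax":0,"ay":0,"az":0,"claw":1},{"x":0,"y":0,"z":0.032,"ax":0,"ay":0,"az":0,"claw":1},{"x":0,"y":0,"z":0.036,"ax":0,"ay":0,"az":0,"claw":1}]' >/dev/null; python3 chk.py
python3 -m crank '[{"x":0,"y":0,"z":0.001,"ax":0,"ay":0,"az":0,"claw":1},{"x":0,"y":0,"z":0.002,"ax":0,"ay":0,"az":0,"claw":1},{"x":0,"y":0,"z":0.003,"ax":0,"ay":0,"az":0,"claw":1},{"x":0,"y":0,"z":0.004,"ax":0,"ay":0,"az":0,"claw":1},{"x":0,"y":0,"z":0.005,"ax":0,"ay":0,"az":0,"claw":1}]' >/dev/null
python3 -c "
from h import *
c=snap('scene','s5.png');t=snap('top','t5.png')
f=lambda i,x,y:cv2.resize(i[y:y+100,x:x+100],(400,400),interpolation=2)
cv2.imwrite('pics/c5.png',cv2.hconcat([f(c['color'],350,190),f(t['color'],60,175)]))
go(.5203,.2326,.237,13.3)"
```

```text
8.77 [0.5198 0.2334 0.2766] [ 0.5 -0.6 -4.3] [-0.06 -0.09  0.05]
9.18 [0.5198 0.2333 0.2411] [ 0.2 -0.7 -4.7] [-0.03 -0.11 -0.02]
t 9.7 pos [0.52   0.2334 0.2371] yaw 13.35 tilt [ 0.0001 -0.0001] F [-0.11  0.75 -3.84] T [-0.01 -0.09 -0.02] w 0.0136
shift [0.0001 0.0009 0.0001] turn [ 0.0001 -0.      0.0004]
```

View pics/c5.png

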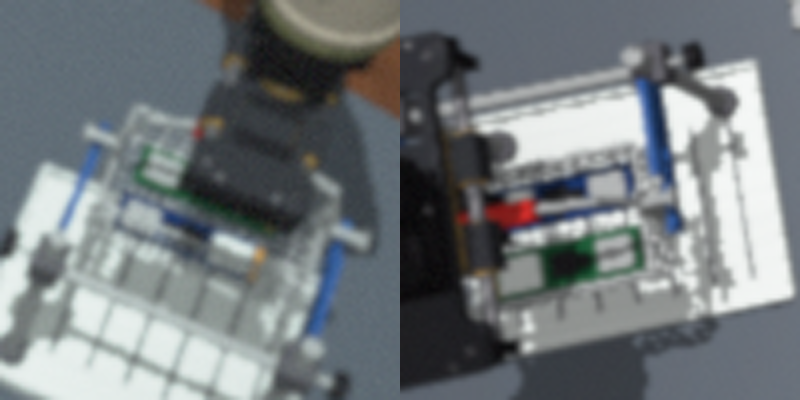

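The pins are above the front arms. In the top crop the pin is at (660,205), with the hook tip showing in front of it at (675,228), and both collars are outside the hooks. Now feeling down.

```bash
python3 -m crank '[{"x":0,"y":0,"z":0.002,"ax":0,"ay":0,"az":0,"claw":1},{"x":0,"y":0,"z":0.004,"ax":0,"ay":0,"az":0,"claw":1},{"x":0,"y":0,"z":0.006,"ax":0,"ay":0,"az":0,"claw":1},{"x":0,"y":0,"z":0.008,"ax":0,"ay":0,"az":0,"claw":1},{"x":0,"y":0,"z":0.01,"ax":0,"ay":0,"az":0,"claw":1}]' >/dev/null; python3 chk.py && python3 -m crank '[{"x":0,"y":0,"z":0.0005,"ax":0,"ay":0,"az":0,"claw":1},{"x":0,"y":0,"z":0.001,"ax":0,"ay":0,"az":0,"claw":1},{"x":0,"y":0,"z":0.0015,"ax":0,"ay":0,"az":0,"claw":1},{"x":0,"y":0,"z":0.002,"ax":0,"ay":0,"az":0,"claw":1},{"x":0,"y":0,"z":0.002,"ax":0,"ay":0,"az":0,"claw":1}]' >/dev/null; python3 chk.py && python3 -m crank '[{"x":0,"y":0,"z":0.0005,"ax":0,"ay":0,"az":0,"claw":1},{"x":0,"y":0,"z":0.001,"ax":0,"ay":0,"az":0,"claw":1},{"x":0,"y":0,"z":0.0015,"ax":0,"ay":0,"az":0,"claw":1},{"x":0,"y":0,"z":0.002,"ax":0,"ay":0,"az":0,"claw":1},{"x":0,"y":0,"z":0.002,"ax":0,"ay":0,"az":0,"claw":1}]' >/dev/null; python3 chk.py && python3 -m crank '[{"x":0,"y":0,"z":0.0005,"ax":0,"ay":0,"az":0,"claw":1},{"x":0,"y":0,"z":0.001,"ax":0,"ay":0,"az":0,"claw":1},{"x":0,"y":0,"z":0.0015,"ax":0,"ay":0,"az":0,"claw":1},{"x":0,"y":0,"z":0.002,"ax":0,"ay":0,"az":0,"claw":1},{"x":0,"y":0,"z":0.002,"ax":0,"ay":0,"az":0,"claw":1}]' >/dev/null; python3 chk.py && python3 -m crank '[{"x":0,"y":0,"z":0.0005,"ax":0,"ay":0,"az":0,"claw":1},{"x":0,"y":0,"z":0.001,"ax":0,"ay":0,"az":0,"claw":1},{"x":0,"y":0,"z":0.0015,"ax":0,"ay":0,"az":0,"claw":1},{"x":0,"y":0,"z":0.002,"ax":0,"ay":0,"az":0,"claw":1},{"x":0,"y":0,"z":0.002,"ax":0,"ay":0,"az":0,"claw":1}]' >/dev/null; python3 chk.py
```

```text
10.12 [0.52   0.2334 0.2267] [ 0.  -0.5 -3.2] [ 0.03 -0.14 -0.01]
10.53 [0.52   0.2334 0.225 ] [-0.  -0.  -4.5] [-0.02 -0.11 -0.03]
10.95 [0.52   0.2334 0.2229] [ 0.2 -0.4 -5.2] [-0.03 -0.07  0.03]
11.37 [0.5201 0.2334 0.2211] [-0.2 -0.7 -3.5] [-0.03 -0.06  0.07]
11.78 [0.5205 0.2336 0.2207] [-1.6 -2.9  8.7] [-0.55  0.71  0.04]
```

Contact at TCP z≈0.221, 13 N net. I'll back off 1.5 mm and look.

```bash
python3 -m crank '[{"x":0,"y":0,"z":-0.001,"ax":0,"ay":0,"az":0,"claw":1},{"x":0,"y":0,"z":-0.0015,"ax":0,"ay":0,"az":0,"claw":1},{"x":0,"y":0,"z":-0.0015,"ax":0,"ay":0,"az":0,"claw":1},{"x":0,"y":0,"z":-0.0015,"ax":0,"ay":0,"az":0,"claw":1},{"x":0,"y":0,"z":-0.0015,"ax":0,"ay":0,"az":0,"claw":1}]' >/dev/null; python3 chk.py
python3 -c "
from h import *
c=snap('scene','s6.png');t=snap('top','t6.png')
f=lambda i,x,y:cv2.resize(i[y:y+60,x:x+60],(400,400),interpolation=2)
cv2.imwrite('pics/c6.png',cv2.hconcat([cv2.resize(c['color'][205:280,355:445],(480,400),interpolation=2),cv2.resize(t['color'][190:250,105:150],(300,400),interpolation=2)]))
go(.5203,.2326,.221,13.3)"
```

```text
12.2 [0.5202 0.2335 0.2208] [-2.3 -1.3  4.6] [-0.26  0.15 -0.02]
t 12.3 pos [0.5202 0.2335 0.2208] yaw 13.35 tilt [0.0006 0.0001] F [-1.38 -1.44  5.05] T [-0.2   0.13 -0.02] w 0.0138
shift [-0.0001  0.0009 -0.0002] turn [ 0.     -0.0003  0.0004]
```

View pics/c6.png

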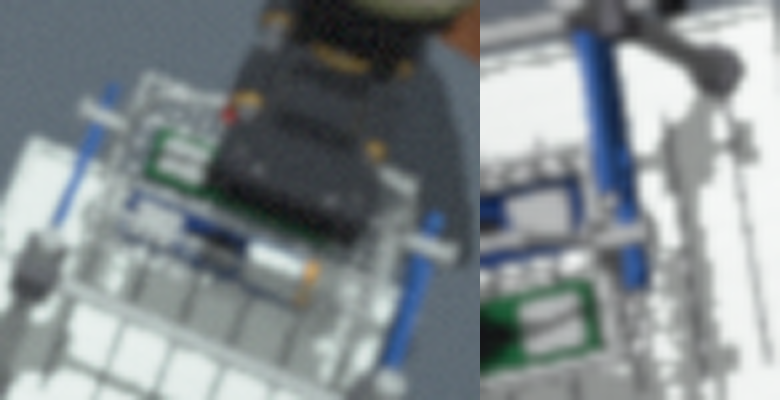

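Both pins lie on the arms. In the top crop the pin at (630,238) is between the tip end (637,290) and the nose front (~y 188). In the scene crop the collars are outside the hooks on both sides, and the boards are flat. I'll ease the pressure, centre y by about 1.5 mm, and slide back.

```bash
cat > chx.py <<'E'
from h import *
import sys
s=r.read_state();C=R.from_quat(s['eef_rot']);f=C.inv().apply(s['ft_force']);print(round(s['time'],2),s['ee_pos'].round(4),'tool F',f.round(1),s['torque'].round(2),'tilt',C.as_matrix()[:2,2].round(4))
sys.exit(0 if f[0]>-6 and abs(f[2]-0)<9 else 1)
E
python3 -m crank '[{"x":0,"y":0,"z":-0.001,"ax":0,"ay":0,"az":0,"claw":1},{"x":0,"y":0,"z":-0.0015,"ax":0,"ay":0,"az":0,"claw":1},{"x":0,"y":0.0005,"z":-0.002,"ax":0,"ay":0,"az":0,"claw":1},{"x":0,"y":0.001,"z":-0.002,"ax":0,"ay":0,"az":0,"claw":1},{"x":0,"y":0.0015,"z":-0.002,"ax":0,"ay":0,"az":0,"claw":1}]' >/dev/null; python3 chx.py
python3 -m crank '[{"x":0.001,"y":0,"z":0,"ax":0,"ay":0,"az":0,"claw":1},{"x":0.002,"y":0,"z":0,"ax":0,"ay":0,"az":0,"claw":1},{"x":0.003,"y":0,"z":0,"ax":0,"ay":0,"az":0,"claw":1},{"x":0.003,"y":0,"z":0,"ax":0,"ay":0,"az":0,"claw":1},{"x":0.003,"y":0,"z":0,"ax":0,"ay":0,"az":0,"claw":1}]' >/dev/null; python3 chx.py
```

```text
12.72 [0.5202 0.2318 0.2221] tool F [ 1.  -0.1  3.8] [ 0.02 -0.1   0.  ] tilt [-0.0006 -0.0003]
13.13 [0.5233 0.2327 0.2225] tool F [-0.7  0.1  4. ] [ 0.01 -0.12  0.02] tilt [-0.0001 -0.    ]
```

```bash
python3 -m crank '[{"x":0.002,"y":0,"z":0.0005,"ax":0,"ay":0,"az":0,"claw":1},{"x":0.004,"y":0,"z":0.0005,"ax":0,"ay":0,"az":0,"claw":1},{"x":0.007,"y":0,"z":0.0005,"ax":0,"ay":0,"az":0,"claw":1},{"x":0.009,"y":0,"z":0.0005,"ax":0,"ay":0,"az":0,"claw":1},{"x":0.01,"y":0,"z":0.0005,"ax":0,"ay":0,"az":0,"claw":1}]' >/dev/null; python3 chx.py && python3 -m crank '[{"x":0.002,"y":0,"z":0,"ax":0,"ay":0,"az":0,"claw":1},{"x":0.004,"y":0,"z":0,"ax":0,"ay":0,"az":0,"claw":1},{"x":0.006,"y":0,"z":0,"ax":0,"ay":0,"az":0,"claw":1},{"x":0.008,"y":0,"z":0,"ax":0,"ay":0,"az":0,"claw":1},{"x":0.01,"y":0,"z":0,"ax":0,"ay":0,"az":0,"claw":1}]' >/dev/null; python3 chx.py && python3 -m crank '[{"x":0.001,"y":0,"z":0,"ax":0,"ay":0,"az":0,"claw":1},{"x":0.002,"y":0,"z":0,"ax":0,"ay":0,"az":0,"claw":1},{"x":0.002,"y":0,"z":0,"ax":0,"ay":0,"az":0,"claw":1},{"x":0.002,"y":0,"z":0,"ax":0,"ay":0,"az":0,"claw":1},{"x":0.002,"y":0,"z":0,"ax":0,"ay":0,"az":0,"claw":1}]' >/dev/null; python3 chx.py && python3 -m crank '[{"x":0.001,"y":0,"z":0,"ax":0,"ay":0,"az":0,"claw":1},{"x":0.002,"y":0,"z":0,"ax":0,"ay":0,"az":0,"claw":1},{"x":0.002,"y":0,"z":0,"ax":0,"ay":0,"az":0,"claw":1},{"x":0.002,"y":0,"z":0,"ax":0,"ay":0,"az":0,"claw":1},{"x":0.002,"y":0,"z":0,"ax":0,"ay":0,"az":0,"claw":1}]' >/dev/null; python3 chx.py && python3 -m crank '[{"x":0.001,"y":0,"z":0,"ax":0,"ay":0,"az":0,"claw":1},{"x":0.002,"y":0,"z":0,"ax":0,"ay":0,"az":0,"claw":1},{"x":0.002,"y":0,"z":0,"ax":0,"ay":0,"az":0,"claw":1},{"x":0.002,"y":0,"z":0,"ax":0,"ay":0,"az":0,"claw":1},{"x":0.002,"y":0,"z":0,"ax":0,"ay":0,"az":0,"claw":1}]' >/dev/null; python3 chx.py
```

```text
13.55 [0.5334 0.235  0.222 ] tool F [-0.4 -0.1  4.1] [-0.04 -0.08 -0.01] tilt [0.     0.0001]
13.97 [0.5429 0.2373 0.222 ] tool F [0.4 0.9 3.8] [ 0.03 -0.11 -0.04] tilt [-0.     -0.0001]
14.38 [0.5446 0.2377 0.222 ] tool F [ 0.  -1.1  3.8] [-0.02 -0.08 -0.03] tilt [-0.     -0.0001]
14.8 [0.5466 0.2382 0.222 ] tool F [-0.9  0.2  4.6] [ 0.01 -0.11  0.02] tilt [ 0. -0.]
15.22 [0.5486 0.2387 0.222 ] tool F [ 0.4 -0.1  4.1] [-0.06 -0.13  0.03] tilt [-0. -0.]
```

```bash
python3 -m crank '[{"x":0.0005,"y":0,"z":0,"ax":0,"ay":0,"az":0,"claw":1},{"x":0.001,"y":0,"z":0,"ax":0,"ay":0,"az":0,"claw":1},{"x":0.0015,"y":0,"z":0,"ax":0,"ay":0,"az":0,"claw":1},{"x":0.0015,"y":0,"z":0,"ax":0,"ay":0,"az":0,"claw":1},{"x":0.0015,"y":0,"z":0,"ax":0,"ay":0,"az":0,"claw":1}]' >/dev/null; python3 chx.py && python3 -m crank '[{"x":0.0005,"y":0,"z":0,"ax":0,"ay":0,"az":0,"claw":1},{"x":0.001,"y":0,"z":0,"ax":0,"ay":0,"az":0,"claw":1},{"x":0.0015,"y":0,"z":0,"ax":0,"ay":0,"az":0,"claw":1},{"x":0.0015,"y":0,"z":0,"ax":0,"ay":0,"az":0,"claw":1},{"x":0.0015,"y":0,"z":0,"ax":0,"ay":0,"az":0,"claw":1}]' >/dev/null; python3 chx.py && python3 -m crank '[{"x":0.0005,"y":0,"z":0,"ax":0,"ay":0,"az":0,"claw":1},{"x":0.001,"y":0,"z":0,"ax":0,"ay":0,"az":0,"claw":1},{"x":0.0015,"y":0,"z":0,"ax":0,"ay":0,"az":0,"claw":1},{"x":0.0015,"y":0,"z":0,"ax":0,"ay":0,"az":0,"claw":1},{"x":0.0015,"y":0,"z":0,"ax":0,"ay":0,"az":0,"claw":1}]' >/dev/null; python3 chx.py && python3 -m crank '[{"x":0.0005,"y":0,"z":0,"ax":0,"ay":0,"az":0,"claw":1},{"x":0.001,"y":0,"z":0,"ax":0,"ay":0,"az":0,"claw":1},{"x":0.0015,"y":0,"z":0,"ax":0,"ay":0,"az":0,"claw":1},{"x":0.0015,"y":0,"z":0,"ax":0,"ay":0,"az":0,"claw":1},{"x":0.0015,"y":0,"z":0,"ax":0,"ay":0,"az":0,"claw":1}]' >/dev/null; python3 chx.py
```

```text
15.63 [0.55  0.239 0.222] tool F [ 0.8 -0.2  3.8] [ 0.03 -0.14 -0.06] tilt [ 0.     -0.0001]
16.05 [0.5515 0.2394 0.222 ] tool F [-0.1 -0.2  4.2] [ 0.02 -0.08  0.01] tilt [-0. -0.]
16.47 [0.5529 0.2397 0.222 ] tool F [ 0.6 -0.6  4.4] [-0.04 -0.06  0.  ] tilt [-0.     -0.0001]
16.88 [0.5541 0.24   0.2219] tool F [-2.5 -0.3  3.6] [-0.11  0.57 -0.25] tilt [-0.0006 -0.0003]
```

The back face is felt at x≈0.554. I'll back off 2.5 mm to the seat middle and let the pins down.

```bash
python3 -m crank '[{"x":-0.001,"y":0,"z":0,"ax":0,"ay":0,"az":0,"claw":1},{"x":-0.002,"y":0,"z":0,"ax":0,"ay":0,"az":0,"claw":1},{"x":-0.0025,"y":0,"z":0,"ax":0,"ay":0,"az":0,"claw":1},{"x":-0.0025,"y":0,"z":0,"ax":0,"ay":0,"az":0,"claw":1},{"x":-0.0025,"y":0,"z":0,"ax":0,"ay":0,"az":0,"claw":1}]' >/dev/null; python3 chx.py
python3 -m crank '[{"x":0,"y":0,"z":0.0005,"ax":0,"ay":0,"az":0,"claw":1},{"x":0,"y":0,"z":0.001,"ax":0,"ay":0,"az":0,"claw":1},{"x":0,"y":0,"z":0.0015,"ax":0,"ay":0,"az":0,"claw":1},{"x":0,"y":0,"z":0.002,"ax":0,"ay":0,"az":0,"claw":1},{"x":0,"y":0,"z":0.002,"ax":0,"ay":0,"az":0,"claw":1}]' >/dev/null; python3 chk.py && python3 -m crank '[{"x":0,"y":0,"z":0.0005,"ax":0,"ay":0,"az":0,"claw":1},{"x":0,"y":0,"z":0.001,"ax":0,"ay":0,"az":0,"claw":1},{"x":0,"y":0,"z":0.0015,"ax":0,"ay":0,"az":0,"claw":1},{"x":0,"y":0,"z":0.0015,"ax":0,"ay":0,"az":0,"claw":1},{"x":0,"y":0,"z":0.0015,"ax":0,"ay":0,"az":0,"claw":1}]' >/dev/null; python3 chk.py && python3 -m crank '[{"x":0,"y":0,"z":0.0003,"ax":0,"ay":0,"az":0,"claw":1},{"x":0,"y":0,"z":0.0006,"ax":0,"ay":0,"az":0,"claw":1},{"x":0,"y":0,"z":0.001,"ax":0,"ay":0,"az":0,"claw":1},{"x":0,"y":0,"z":0.001,"ax":0,"ay":0,"az":0,"claw":1},{"x":0,"y":0,"z":0.001,"ax":0,"ay":0,"az":0,"claw":1}]' >/dev/null; python3 chk.py && python3 -m crank '[{"x":0,"y":0,"z":0.0003,"ax":0,"ay":0,"az":0,"claw":1},{"x":0,"y":0,"z":0.0006,"ax":0,"ay":0,"az":0,"claw":1},{"x":0,"y":0,"z":0.001,"ax":0,"ay":0,"az":0,"claw":1},{"x":0,"y":0,"z":0.001,"ax":0,"ay":0,"az":0,"claw":1},{"x":0,"y":0,"z":0.001,"ax":0,"ay":0,"az":0,"claw":1}]' >/dev/null; python3 chk.py && python3 -m crank '[{"x":0,"y":0,"z":0.0003,"ax":0,"ay":0,"az":0,"claw":1},{"x":0,"y":0,"z":0.0006,"ax":0,"ay":0,"az":0,"claw":1},{"x":0,"y":0,"z":0.001,"ax":0,"ay":0,"az":0,"claw":1},{"x":0,"y":0,"z":0.001,"ax":0,"ay":0,"az":0,"claw":1},{"x":0,"y":0,"z":0.001,"ax":0,"ay":0,"az":0,"claw":1}]' >/dev/null; python3 chk.py
```

```text
17.3 [0.5522 0.2394 0.2222] tool F [-0.6  0.3  4.3] [-0.02 -0.15 -0.  ] tilt [0.0006 0.    ]
17.72 [0.5519 0.2394 0.2199] [-0.5 -0.1 -4. ] [ 0.   -0.11  0.  ]
18.13 [0.552  0.2395 0.2185] [-0.2  0.3 -4.3] [ 0.03 -0.11  0.02]
18.55 [0.552  0.2394 0.2175] [ 0.3  0.2 -3. ] [ 0.02 -0.13  0.  ]
18.97 [0.5519 0.2394 0.2165] [-0.2  0.1 -4.6] [ 0.04 -0.1   0.01]
19.38 [0.5521 0.2395 0.216 ] [-0.7 -0.   0.4] [-0.14  0.11  0.02]
```

Seated at z 0.216, about 5 mm below arm contact as expected, and the hooks carry the weight (Fz≈0). Releasing.

```bash
python3 -m crank '[{"x":0,"y":0,"z":0,"ax":0,"ay":0,"az":0,"claw":0.7},{"x":0,"y":0,"z":0,"ax":0,"ay":0,"az":0,"claw":0.6},{"x":0,"y":0,"z":0,"ax":0,"ay":0,"az":0,"claw":0.5},{"x":0,"y":0,"z":0,"ax":0,"ay":0,"az":0,"claw":0.4},{"x":0,"y":0,"z":0,"ax":0,"ay":0,"az":0,"claw":0.3}]' 10
python3 -m crank '[{"x":0,"y":0,"z":0,"ax":0,"ay":0,"az":0,"claw":0.2},{"x":0,"y":0,"z":0,"ax":0,"ay":0,"az":0,"claw":0.1},{"x":0,"y":0,"z":0,"ax":0,"ay":0,"az":0,"claw":0},{"x":0,"y":0,"z":0,"ax":0,"ay":0,"az":0,"claw":0},{"x":0,"y":0,"z":0,"ax":0,"ay":0,"az":0,"claw":0}]'
python3 chx.py
```

```text
time: 19.8
ee_pos: [0.552, 0.2395, 0.2156]
eef_rot: [0.993, 0.116, 0.0, 0.0]
ft_force: [1.1, -0.2, 1.1]
width: 0.0261
time: 20.22
ee_pos: [0.552, 0.2395, 0.2155]
eef_rot: [0.993, 0.116, 0.0, 0.0]
ft_force: [-0.6, 0.5, -0.2]
width: 0.0425
20.22 [0.552  0.2395 0.2155] tool F [-0.5 -0.7  0.2] [ 0.01 -0.15  0.  ] tilt [ 0.     -0.0001]
```

Open to 42 mm and force-free. Rising straight up, then moving away and looking.

```bash
python3 -m crank '[{"x":0,"y":0,"z":-0.005,"ax":0,"ay":0,"az":0,"claw":0},{"x":0,"y":0,"z":-0.012,"ax":0,"ay":0,"az":0,"claw":0},{"x":0,"y":0,"z":-0.022,"ax":0,"ay":0,"az":0,"claw":0},{"x":0,"y":0,"z":-0.032,"ax":0,"ay":0,"az":0,"claw":0},{"x":0,"y":0,"z":-0.045,"ax":0,"ay":0,"az":0,"claw":0}]'
python3 -m crank '[{"x":0,"y":0,"z":-0.02,"ax":0,"ay":0,"az":0,"claw":0},{"x":0,"y":0,"z":-0.04,"ax":0,"ay":0,"az":0,"claw":0},{"x":0,"y":0.03,"z":-0.06,"ax":0,"ay":0,"az":0,"claw":0},{"x":0,"y":0.06,"z":-0.08,"ax":0,"ay":0,"az":0,"claw":0},{"x":0,"y":0.09,"z":-0.1,"ax":0,"ay":0,"az":0,"claw":0}]'
python3 -m crank '[{"x":-0.02,"y":0.03,"z":0,"ax":0,"ay":0,"az":0,"claw":0},{"x":-0.04,"y":0.06,"z":0,"ax":0,"ay":0,"az":0,"claw":0},{"x":-0.06,"y":0.09,"z":0,"ax":0,"ay":0,"az":0,"claw":0},{"x":-0.08,"y":0.12,"z":0,"ax":0,"ay":0,"az":0,"claw":0},{"x":-0.08,"y":0.13,"z":0,"ax":0,"ay":0,"az":0,"claw":0}]'
python3 -c "
from h import *
c=snap('scene','s7.png');t=snap('top','t7.png')
cv2.imwrite('pics/c7.png',cv2.hconcat([cv2.resize(c['color'][205:315,335:445],(400,400),interpolation=2),cv2.resize(t['color'][170:270,40:140],(400,400),interpolation=2)]))"
```

```text
time: 20.63
ee_pos: [0.5519, 0.2395, 0.2617]
eef_rot: [0.993, 0.116, 0.0, 0.0]
ft_force: [-0.3, -0.2, 0.0]
width: 0.0434
time: 21.05
ee_pos: [0.5726, 0.1514, 0.363]
eef_rot: [0.993, 0.117, 0.001, -0.0]
ft_force: [1.1, 0.4, 0.3]
width: 0.0436
time: 21.47
ee_pos: [0.5235, 0.0015, 0.3624]
eef_rot: [0.994, 0.113, 0.001, 0.002]
ft_force: [-0.0, -1.0, -0.8]
width: 0.0435
```

View pics/c7.png

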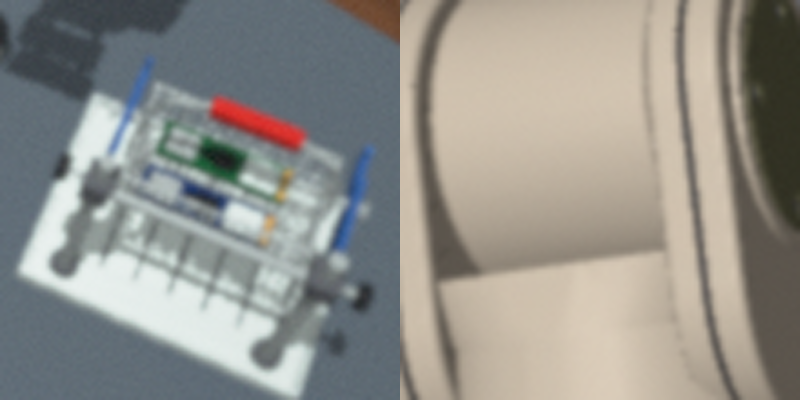

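View pics/s7.png

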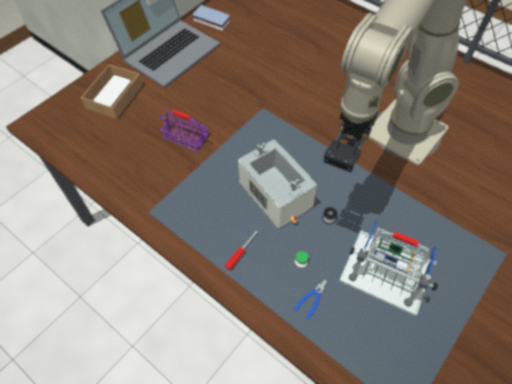

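The basket sits level on the hooks (scene 404,240), pins under the noses, both boards lying in it. The spool, jar, tools and purple basket have not moved. I'll let the arm settle, check the grip numerically and hand in.

```bash
python3 -m crank '[{"x":0,"y":0,"z":0,"ax":0,"ay":0,"az":0,"claw":0},{"x":0,"y":0,"z":0,"ax":0,"ay":0,"az":0,"claw":0},{"x":0,"y":0,"z":0,"ax":0,"ay":0,"az":0,"claw":0},{"x":0,"y":0,"z":0,"ax":0,"ay":0,"az":0,"claw":0},{"x":0,"y":0,"z":0,"ax":0,"ay":0,"az":0,"claw":0}]'
python3 -c "
from h import *
from bench import close_job
c=camera('scene');i=c['color'][225:255,385:425];h=cv2.cvtColor(i,cv2.COLOR_BGR2HSV)
m=((h[...,0]<8)|(h[...,0]>172))&(h[...,1]>150)&(h[...,2]>90)
p=np.argwhere(m)[:,::-1].astype(np.float32);(x,y),_,_=cv2.minAreaRect(p)
print(x+385,y+225,plane(c,x+385,y+225,.235));print(close_job())"
```

```text
time: 21.98
ee_pos: [0.525, 0.008, 0.3605]
eef_rot: [0.993, 0.117, -0.0, -0.0]
ft_force: [-0.1, -0.7, 0.2]
width: 0.0435
405.20689392089844 238.4827585220337 [0.55283245 0.24097213 0.235     ]
the job is handed in; nothing more can be done
None
```

The steel basket is hanging on the blue hooks of the drying stand with its pins in the seats, and I handed the job in at about 22 s. I lifted it off the cleaner by its red grip and carried it level without setting it down. I then laid its pins on the front arms, slid it back under the noses until it touched the back face, backed off 2.5 mm and lowered it into the seats.

- **Seating:** the pins touched down about 5 mm below the height where they met the arms, as the hook shape predicts. The hooks carried the weight before I let go.
- **After release:** the last scene picture shows the basket level, both boards in it and the bench items where they were. The grip measured (0.553, 0.241), within 2 mm of where I let go. The top camera was blocked by the arm, so this check rests on one view only.
- **Disagreements:** the hooks were about 6 mm higher than my camera estimate. The first touch on the arms therefore reached about 13 N before I eased off, and the later touches at the back face and in the seats stayed at about 5 N or less.

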